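# Run a fingertip along a meal-box lid to snap it shut

## Robot

A 6-joint arm with a two-finger parallel gripper is mounted at the origin on the work surface. World frame = base frame: x ahead of the robot, y to its left, z up, the work surface at z = 0. Lengths are in mm, angles in degrees, forces in N, time in s.
With the tool pointing down it reaches from about 400 to 925 mm from the base axis. Payload 12.5 kg.
Tool frame: the origin (TCP) lies at the very end of the fingers, on their centre line; the grasp point (between the pads) lies 19 mm behind it (tcp_to_grasp is the distance from the TCP to the grasp point, in mm); z points along the fingers, y is the direction in which the jaws open and shut (so a half turn about z gives the same grasp; the last joint's range is limited). The gripper opens to 95 mm and grips with 3 to 60 N. Pads are 20 mm wide; open, the fingers measure 119 mm over their backs; the gripper's body (75 mm by 180 mm) begins 59 mm behind the grasp point.
Start: joints at [65.111, 28.126, 89.318, -0, 62.55, -6.05], TCP at [201.801, 591.543, 214.661] pointing down, gripper open.
Joint ranges: [-177.58, 177.58], [-47.91, 125.51], [2.72, 160], [-65.01, 245.01], [3.68, 167.84], [-153.87, 153.87]. Speed limits (degrees/s): [127.2, 127.2, 159.86, 180, 180, 180].

## Interface

Orientations are given as [roll, pitch, yaw] about the fixed x, y, z axes, in that order (R = Rz(yaw) Ry(pitch) Rx(roll)).
In Python, from rig import * gives the robot as it stands. The module is installed in compiled form; this text tells all that it offers.
- The arm moves only by the tool apply_moves, never from a script. Its arguments are lists of equal length, an entry for each row: "travel": the shift along the tool's x, y, z in m, a list of three; "twist": the turn, a rotation vector about the tool's x, y, z in rad, a list of three; "claw": the finger opening in m, from 0 to 0.0951. In form: {"travel": [[x, y, z], ...], "twist": [[rx, ry, rz], ...], "claw": [claw, ...]}. A call has 1 to 12 rows; each row shifts and turns the pose as measured when the row begins, along the tool's axes as they then stand; what a row does not reach is not made up. A row lasts 1/12 s, in which the tool goes at most 41.7 mm and 7.16 degrees, less where a joint would pass 70% of its speed; a pose out of reach is approached as far as the arm can. A call with a gripper value outside its range is refused whole. The fingers move at their own pace and stop on an object; "newtons" is the grip in N (left out, the last holds). Time passes only in rows, so rows that do not move let the fingers close. It gives the time, the measured TCP pose, the force and the opening at its end, in the units of the state.
- observe(): the state, without advancing time (a new reading comes with each control period).
- camera(name): name is "side" or "top"; returns a dict with "img" (400x640x3 uint8, red, green, blue), "z_map" (400x640 float32, mm along the optical axis (not along the pixel's ray), 0 where there is no reading), "fx", "fy", "cx", "cy" (pixels), "k1" (the pictures are not rectified: a ray, as slopes to the right and down, at radius r is drawn at 1 + k1 r^2 times it, then the intrinsics apply), "cam_to_world" (4x4, takes a point from camera to world coordinates). Camera axes: x right, y down, z forward; pixel columns grow to the right and rows downward; lengths in mm; the calibration is good to about 2 mm. A picture is of the moment at which its call begins.
- sign_off(): hands the job in, once; it reports no verdict.
Trained networks look in a picture, given as the dict that the camera call returned (one of the last four; its "shot" number tells which), for a name from the list of things; names that differ only in an ending like _2 or _b are one class to them, and where a whole thing is asked for, a point or a joint stands for the part that bears it (a point fixed in the world has none). Each returns a list of dicts, best first, with "conf" (0 to 1); they miss things now and then, are a little off and sometimes report something else, mostly with a low value. They report only what shows in the picture. A call takes as long as a camera call.
- look_for(thing, picture): "extent" ([left, top, right, bottom] in pixels, round what is visible of it).
- mark_of(thing, picture): "point" ([column, row] in pixels: a listed point, or the origin of a listed thing).
The state is a dict: "clock": time; "joint_positions": joint angles; "qvel": joint speeds; "effort": joint torques, N m; "tool_pos": TCP position; "orientation": TCP orientation; "force": force on the tool from outside, world axes, zero at the start; "ft_torque": the same for the moment, N m; "finger_gap": opening from 0.0 (shut) to 1.0 (fully open).
Only numpy, scipy, OpenCV 4.12 (cv2) and the standard library are available. Lean on these libraries where they do the work, as an engineer would, in place of code of your own. Each camera call takes 0.05 s, during which the arm holds its last target. There are 200 camera calls.

## Task

One of the two meal boxes on the serving table is not yet shut: the four snap domes along one long edge of its lid still stand up. Starting at the end with the pull lug, run a fingertip gently along that edge, pressing the domes down one after another in order until all four are flush with the rim. Do not lift, tip or shove the box, do not crush the lid, and leave everything else on the table where it is.

Things in the scene. Friction and masses are not known exactly. Their poses are not given: they have to be found in the camera images.
- box_open: the meal box to be shut: black tray 135 mm (its x) by 190 mm (its y), 1.0 to 1.5 kg with its food, loose on the table, with a white lid whose rim is 52 mm above the table; origin at the centre of its underside, z up, it may lie at any yaw. The four snap domes lie in a row along its -x long edge, 59.5 mm from the centre line; the lid's middle is a flat panel 1 mm lower than the rim. Only this box has domes standing up
- lug (a point): centre of the top face of the round pull lug (22 mm wide, 3 mm thick) that sticks out of the lid at the +y end of the dome row, 52 mm above the table; it is 45 mm from the middle of the first dome
- tab1_top (a point): centre of the flat top of the first (nearest the pull lug) snap dome; it moves down with the dome, from 58 mm above the table when up to 52 mm when snapped down. Each dome is 13 mm wide across the row and 42 mm long along it: a flat top 8 mm long and a 21-degree ramp down at either end, so that a fingertip pressed down to rim height can slide from dome to dome; middles 42 mm apart, in a straight line along the box's y
- tab1 (a joint): how far the first (nearest the pull lug) dome is pressed, m: 0 up, 0.006 fully down (flush with the rim, a hard stop); about 1.2 N pushes it, it stays where it is left
- tab2_top (a point): centre of the flat top of the second snap dome; it moves down with the dome, from 58 mm above the table when up to 52 mm when snapped down. Each dome is 13 mm wide across the row and 42 mm long along it: a flat top 8 mm long and a 21-degree ramp down at either end, so that a fingertip pressed down to rim height can slide from dome to dome; middles 42 mm apart, in a straight line along the box's y
- tab2 (a joint): how far the second dome is pressed, m: 0 up, 0.006 fully down (flush with the rim, a hard stop); about 1.2 N pushes it, it stays where it is left
- tab3_top (a point): centre of the flat top of the third snap dome; it moves down with the dome, from 58 mm above the table when up to 52 mm when snapped down. Each dome is 13 mm wide across the row and 42 mm long along it: a flat top 8 mm long and a 21-degree ramp down at either end, so that a fingertip pressed down to rim height can slide from dome to dome; middles 42 mm apart, in a straight line along the box's y
- tab3 (a joint): how far the third dome is pressed, m: 0 up, 0.006 fully down (flush with the rim, a hard stop); about 1.2 N pushes it, it stays where it is left
- tab4_top (a point): centre of the flat top of the fourth and last (farthest from the lug) snap dome; it moves down with the dome, from 58 mm above the table when up to 52 mm when snapped down. Each dome is 13 mm wide across the row and 42 mm long along it: a flat top 8 mm long and a 21-degree ramp down at either end, so that a fingertip pressed down to rim height can slide from dome to dome; middles 42 mm apart, in a straight line along the box's y
- tab4 (a joint): how far the fourth and last (farthest from the lug) dome is pressed, m: 0 up, 0.006 fully down (flush with the rim, a hard stop); about 1.2 N pushes it, it stays where it is left
- box_shut: a second meal box of the same shape and size, already shut (all four domes flush); origin at the centre of its underside
- cup: bystander: open paper cup, 72 mm across, 85 mm tall; origin at the centre of its underside as built
- jar: bystander: glass jar with steel cap, 48 mm across, 80 mm tall; origin at the centre of its underside as built
- spoon: bystander: black serving spoon lying flat across, 190 mm long; origin on its underside
- bowl: bystander: black bowl, 110 mm across, 45 mm tall; origin at the centre of its underside as built
- can: bystander: food can, 74 mm across, 100 mm tall; origin at the centre of its underside as built
- sauce: bystander: sauce bottle, 56 mm across, 150 mm tall; origin at the centre of its underside as built
- mug: bystander: white mug, 80 mm across, 90 mm tall; origin at the centre of its underside as built

How it is judged:
By the outcome, as a careful person would: the job done as asked, in the order asked, and still so for the second after the job is handed in, with the robot touching nothing.
It also fails if it takes over 51 s, if anything falls off the work surface, if the arm or the gripper's body presses on something with over 40 N, if the wrist force passes 120 N, or if a joint passes its speed limit or range.

## Working session

There is one attempt and no reset: what is moved stays moved. The work goes in short steps, Python scripts to look and compute and a tool call to move; the robot and the scene stay as the last step left them, time stands still between calls to the robot, and variables do not carry over. Pictures are saved under pics/ and viewed, about 8 in all and at most 12, crops included, and the job is handed in when it is done.

Besides the shell and the picture viewer there is one more tool, called after "Emit:" by a JSON object that holds its "api" and its "payload", one argument or row to a line. apply_moves: Moves the arm, as the interface text tells. Its arguments: {"type":"object","properties":{"travel":{"type":"array","items":{"type":"array","items":{"type":"number"}}},"twist":{"type":"array","items":{"type":"array","items":{"type":"number"}}},"claw":{"type":"array","items":{"type":"number"}},"newtons":{"type":"number"}},"required":["travel","twist","claw"]}

```bash
mkdir -p pics; cat > h.py <<'E'
from rig import *
import numpy as np, cv2
def ray(c,p):
    # undistort pixel -> slopes
    d=np.array([(p[0]-c["cx"])/c["fx"],(p[1]-c["cy"])/c["fy"]]); s=d.copy()
    for _ in range(20): s=d/(1+c["k1"]*(s@s))
    return s
def at_z(c,p,z):
    s=ray(c,p); T=np.array(c["cam_to_world"]); d=T[:3,:3]@[s[0],s[1],1]; o=T[:3,3]
    return o+d*(z-o[2])/d[2]
def by_depth(c,p):
    s=ray(c,p); T=np.array(c["cam_to_world"]); z=float(c["z_map"][int(round(p[1])),int(round(p[0]))])
    return T[:3,:3]@(np.array([s[0],s[1],1])*z)+T[:3,3]
def save(c,n,crop=None,k=1):
    im=c["img"][...,::-1]
    if crop: l,t,r,b=crop; im=im[t:b,l:r]
    cv2.imwrite("pics/"+n,cv2.resize(im,None,fx=k,fy=k,interpolation=cv2.INTER_CUBIC))
E
python3 - <<'E'
from h import *
np.set_printoptions(precision=1,suppress=True)
o=observe(); print(o)
Z={"lug":52,"tab1_top":58,"tab2_top":58,"tab3_top":58,"tab4_top":58,"box_open":0}
for n in ("top","side"):
    c=camera(n); save(c,n+"1.png"); print(n,np.array(c["cam_to_world"])[:3,3])
    for t in Z:
        for m in mark_of(t,c)[:2]: print(t,m["conf"],np.round(m["point"],1),at_z(c,m["point"],Z[t]),by_depth(c,m["point"]))
    for m in look_for("box_open",c)+look_for("box_shut",c): print(m)
E
```

```text
{'clock': 0.0, 'joint_positions': array([65.1, 28.2, 89.4,  0. , 62.6, -6. ]), 'qvel': array([ 0. , -0.1, -0. ,  0.1,  0. , -0. ]), 'effort': array([  0. , -61.3, -25.8,   0.1,   0. ,  -0. ]), 'tool_pos': array([201.7, 591.3, 214.1]), 'orientation': array([-179.9,   -0. ,  161.2]), 'force': array([-0.4, -0.2,  0.7]), 'ft_torque': array([ 0.,  0., -0.]), 'finger_gap': 0.9963075408730357}
top [ 446.4    6.1 1251. ]
lug 0.58 [254.1 156. ] [650.  196.6  52. ] [650.  196.5  52.2]
lug 0.58 [320.  131.9] [724.1  10.3  52. ] [732.3  10.4  16.7]
tab1_top 0.57 [244.4 166.2] [619.1 222.1  58. ] [619.3 222.4  56.7]
tab2_top 0.39 [234.9 177.2] [587.1 247.9  58. ] [587.6 248.8  53.5]
tab3_top 0.63 [225.4 191.4] [546.1 273.3  58. ] [545.9 272.9  60. ]
tab4_top 0.63 [210.7 203.3] [511.4 313.9  58. ] [514.5 328.6   1. ]
box_open 0.6 [249.  200.3] [526.3 215.    0. ] [523.1 206.5  50.4]
{'extent': [212.8, 152.5, 290.6, 238.4], 'conf': 0.94}
{'extent': [237.1, 158.7, 249.0, 173.4], 'conf': 0.65}
{'extent': [358.1, 141.7, 419.5, 227.9], 'conf': 0.92}
{'extent': [310.4, 172.5, 340.0, 200.1], 'conf': 0.23}
side [ 254.3 -827.6  949.6]
lug 0.97 [331.9 159.1] [650.5 203.7  52. ] [651.8 206.9  49.2]
tab2_top 0.52 [311.6 151.8] [588.9 262.4  58. ] [610.4 332.4   0.7]
tab3_top 0.61 [298.1 152.9] [537.9 271.8  58. ] [537.8 271.4  58.4]
tab3_top 0.38 [311.3 354.4] [ 355.1 -474.3   58. ] [ 351.2 -488.    92.5]
tab4_top 0.55 [294.2 149.4] [529.6 297.3  58. ] [549.  376.5  -4.8]
box_open 0.64 [299.5 175.5] [523.1 209.1   0. ] [507.9 150.1  54. ]
{'extent': [271.4, 149.1, 333.9, 189.0], 'conf': 0.74}
{'extent': [314.8, 222.2, 386.6, 270.4], 'conf': 0.75}
```

View pics/top1.png

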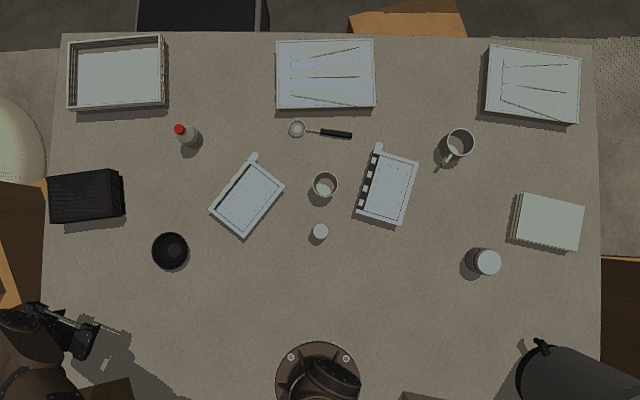

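View pics/side1.png

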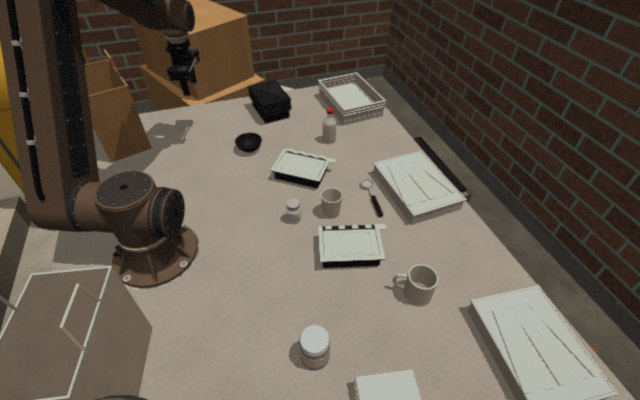

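The top view shows two boxes, the left one around (247,195) and the right one around (388,187). The right box has dark and light patches along its lug-side edge, so I'll zoom in to see which box is open.

```bash
python3 - <<'E'
from h import *
np.set_printoptions(precision=1,suppress=True)
c=camera("top"); s=camera("side")
f=lambda c,b,k: cv2.resize(c["img"][b[1]:b[3],b[0]:b[2],::-1],(395,295),interpolation=cv2.INTER_CUBIC)
g=np.vstack([np.hstack([f(c,(195,145,303,245),1),f(c,(340,135,432,235),1)]),np.hstack([f(s,(265,140,345,200),1),f(s,(310,210,395,275),1)])])
cv2.imwrite("pics/z.png",g)
# height maps near lid edges
for nm,(l,t,r,b) in dict(L=(205,145,293,245),R=(345,135,425,235)).items():
    P=np.array([by_depth(c,(u,v)) for v in range(t,b) for u in range(l,r)]); 
    h=P[(P[:,2]>40)&(P[:,2]<75)]
    print(nm,len(h),np.percentile(h[:,2],[5,25,50,75,90,95,98]),h[h[:,2]>55.5].round(0)[:40].tolist())
E
```

```text
L 3191 [47.9 50.2 51.9 53.8 55.4 56.7 58.3] [[655.0, 199.0, 57.0], [643.0, 210.0, 56.0], [644.0, 193.0, 56.0], [641.0, 193.0, 56.0], [637.0, 210.0, 57.0], [635.0, 201.0, 57.0], [631.0, 221.0, 56.0], [629.0, 227.0, 56.0], [629.0, 224.0, 56.0], [629.0, 215.0, 56.0], [625.0, 229.0, 59.0], [625.0, 223.0, 59.0], [626.0, 221.0, 56.0], [625.0, 218.0, 59.0], [626.0, 215.0, 56.0], [626.0, 201.0, 56.0], [622.0, 232.0, 59.0], [622.0, 229.0, 60.0], [622.0, 223.0, 60.0], [622.0, 220.0, 59.0], [623.0, 218.0, 56.0], [623.0, 215.0, 56.0], [624.0, 195.0, 56.0], [619.0, 232.0, 59.0], [619.0, 229.0, 60.0], [620.0, 226.0, 57.0], [620.0, 223.0, 59.0], [619.0, 220.0, 60.0], [619.0, 217.0, 60.0], [617.0, 235.0, 57.0], [617.0, 232.0, 58.0], [617.0, 229.0, 57.0], [616.0, 225.0, 62.0], [617.0, 223.0, 57.0], [617.0, 220.0, 57.0], [614.0, 238.0, 56.0], [614.0, 235.0, 58.0], [614.0, 232.0, 58.0], [614.0, 229.0, 59.0], [613.0, 225.0, 61.0]]
R 3257 [47.8 50.1 51.9 53.5 55.  55.8 56.9] [[698.0, -158.0, 56.0], [695.0, -164.0, 56.0], [692.0, -153.0, 57.0], [693.0, -164.0, 56.0], [690.0, -164.0, 56.0], [686.0, -150.0, 56.0], [687.0, -158.0, 57.0], [684.0, -161.0, 57.0], [674.0, -144.0, 57.0], [675.0, -147.0, 57.0], [669.0, -145.0, 56.0], [669.0, -161.0, 58.0], [667.0, -176.0, 58.0], [667.0, -178.0, 58.0], [667.0, -187.0, 56.0], [664.0, -184.0, 56.0], [664.0, -187.0, 56.0], [662.0, -193.0, 56.0], [662.0, -201.0, 58.0], [662.0, -207.0, 57.0], [658.0, -176.0, 56.0], [656.0, -185.0, 56.0], [656.0, -210.0, 57.0], [652.0, -159.0, 56.0], [652.0, -165.0, 56.0], [653.0, -185.0, 56.0], [653.0, -207.0, 57.0], [653.0, -216.0, 57.0], [654.0, -224.0, 58.0], [654.0, -227.0, 58.0], [649.0, -156.0, 56.0], [650.0, -179.0, 56.0], [651.0, -236.0, 56.0], [646.0, -136.0, 57.0], [647.0, -170.0, 56.0], [648.0, -205.0, 56.0], [648.0, -236.0, 56.0], [643.0, -147.0, 58.0], [644.0, -184.0, 58.0], [645.0, -216.0, 56.0]]
```

View pics/z.png

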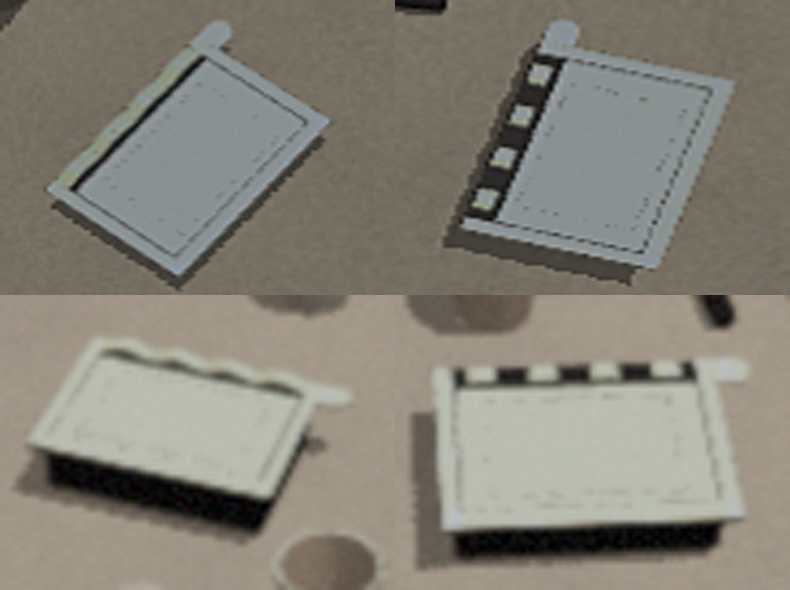

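The left box is the open one: its dome edge is wavy in the side view and stands up to about 59 mm in depth. Next I'll fit its pose from the depth points and the marks.

```bash
cat > fit.py <<'E'
from h import *
from scipy.optimize import least_squares
np.set_printoptions(precision=1,suppress=True)
def fit():
    c=camera("top"); l,t,r,b=200,140,300,248
    P=[];W=[]
    for v in range(t,b):
        for u in range(l,r):
            p=by_depth(c,(u,v))
            if 40<p[2]<70: P.append(at_z(c,(u,v),52)[:2]);W.append((u,v))
    m=np.zeros((400,640),np.uint8)
    for u,v in W: m[v,u]=255
    m2=cv2.morphologyEx(m,cv2.MORPH_OPEN,np.ones((15,15)))  # drop the lug
    P=np.array([p for p,(u,v) in zip(P,W) if m2[v,u]],np.float32)
    rc=cv2.minAreaRect(P); print("rect",rc)
    mk={}
    for n in ("lug","tab1_top","tab2_top","tab3_top","tab4_top"):
        z=52 if n=="lug" else 58
        for cn in ("top","side"):
            cc=c if cn=="top" else camera("side")
            for q in mark_of(n,cc)[:1]:
                mk[n,cn]=at_z(cc,q["point"],z)[:2]; 
    return c,rc,mk
if __name__=="__main__":
    c,rc,mk=fit()
    L=dict(lug=(-59.5,108),tab1_top=(-59.5,63),tab2_top=(-59.5,21),tab3_top=(-59.5,-21),tab4_top=(-59.5,-63))
    bx=cv2.boxPoints(rc); 
    def place(x,q): k=np.cos(x[2]);s=np.sin(x[2]); return np.array([x[0]+k*q[0]-s*q[1],x[1]+s*q[0]+k*q[1]])
    res=lambda x:np.concatenate([place(x,L[k[0]])-v for k,v in mk.items()])
    f=least_squares(res,[545,210,np.radians(-40)],loss="soft_l1",f_scale=4)
    print("marks fit",f.x[:2],np.degrees(f.x[2]))
    for k,v in mk.items(): print(k,v,place(f.x,L[k[0]])-v)
    e=bx[np.argsort(bx[:,0])]; print("corners",bx.tolist())
    P=[]
    # dome points high
    for v in range(140,248):
        for u in range(200,300):
            p=by_depth(c,(u,v))
            if 55<p[2]<66: P.append(p)
    P=np.array(P)
    for yaw in np.radians([np.degrees(f.x[2])]):
        d=P[:,:2]-f.x[:2]; lx=d@[np.cos(yaw),np.sin(yaw)]; ly=d@[-np.sin(yaw),np.cos(yaw)]
        k=abs(lx+59.5)<14; print("dome pts lx",np.median(lx[k]),"n",k.sum(),np.polyfit(ly[k],lx[k],1), np.histogram(ly[k],np.arange(-100,101,10))[0])
E
python3 fit.py
```

```text
rect ((532.1568603515625, 215.08595275878906), (134.2569580078125, 189.03323364257812), 54.41366958618164)Traceback (most recent call last):
  File "fit.py", line 25, in <module>
    c,rc,mk=fit()
            ~~~^^
  File "fit.py", line 21, in fit
    for q in mark_of(n,cc)[:1]:
             ~~~~~~~^^^^^^
ValueError: only the last four pictures can be asked about
```

```bash
sed -i 's/    mk={}/    mk={}; sd=camera("side")/; s/camera("side")$/sd/; s/else camera("side")/else sd/; s/np.radians(-40)/np.radians(234)/' fit.py; python3 fit.py
```

```text
rect ((534.36669921875, 215.97161865234375), (128.69171142578125, 184.07559204101562), 58.05124282836914)Traceback (most recent call last):
  File "fit.py", line 25, in <module>
    c,rc,mk=fit()
            ~~~^^
  File "fit.py", line 16, in fit
    mk={}; sd=sd
              ^^
UnboundLocalError: cannot access local variable 'sd' where it is not associated with a value
```

```bash
cat > fit.py <<'E'
from h import *
from scipy.optimize import least_squares, minimize
np.set_printoptions(precision=1,suppress=True)
L=dict(lug=(-59.5,108),tab1_top=(-59.5,63),tab2_top=(-59.5,21),tab3_top=(-59.5,-21),tab4_top=(-59.5,-63))
def place(x,q): k=np.cos(x[2]);s=np.sin(x[2]); return np.array([x[0]+k*q[0]-s*q[1],x[1]+s*q[0]+k*q[1]])
def fit(show=True):
    X={n:camera(n) for n in ("top","side")}; c=X["top"]
    Z=np.mean([c["z_map"]]+[camera("top")["z_map"] for _ in range(3)],0) if 0 else c["z_map"]
    uv=[(u,v) for v in range(135,250) for u in range(195,305)]
    H=np.array([by_depth(c,p)[2] for p in uv]); G=np.array([at_z(c,p,52)[:2] for p in uv])
    m=((H>42)&(H<70)).astype(float)
    def cost(x):
        d=G-x[:2]; k,s=np.cos(x[2]),np.sin(x[2]); a=d@[k,s]; b=d@[-s,k]
        # soft rectangle (67.5 x 95) and lug disc
        e=np.maximum(abs(a)-67.5,abs(b)-95); e=np.minimum(e,np.hypot(a+59.5,b-108)-11)
        return np.mean((1/(1+np.exp(np.clip(e,-30,30)/1.5))-m)**2)
    best=min((minimize(cost,[533,215.5,np.radians(y)],method="Nelder-Mead",options=dict(initial_simplex=[[533,215.5,np.radians(y)],[540,215.5,np.radians(y)],[533,222,np.radians(y)],[533,215.5,np.radians(y+3)]])) for y in (232,236,240)),key=lambda r:r.fun)
    print("mask fit",best.x[:2],np.degrees(best.x[2]),best.fun)
    mk={}
    for n in L:
        for cn in X:
            for q in mark_of(n,X[cn])[:1]: mk[n,cn]=at_z(X[cn],q["point"],52 if n=="lug" else 58)[:2]
    f=least_squares(lambda x:np.concatenate([place(x,L[k[0]])-v for k,v in mk.items()]),best.x,loss="soft_l1",f_scale=4)
    print("marks fit",f.x[:2],np.degrees(f.x[2]))
    for n in L: print(n,"mask",place(best.x,L[n]),"marks",place(f.x,L[n]),{k[1]:v for k,v in mk.items() if k[0]==n})
    return best.x
if __name__=="__main__": fit(); fit()
E
python3 fit.py
```

```text
mask fit [531.7 215.4] 233.28772922077684 0.008439941370846405
marks fit [530.  215.2] 236.23697705751775
lug mask [653.9 198.5] marks [652.8 204.7] {'top': array([642.5, 194.8]), 'side': array([657.8, 213.9])}
tab1_top mask [617.8 225.4] marks [615.4 229.7] {'top': array([615.8, 231.7]), 'side': array([627., 239.])}
tab2_top mask [584.1 250.5] marks [580.5 253. ] {'top': array([576.6, 244.4]), 'side': array([571.6, 246.8])}
tab3_top mask [550.4 275.6] marks [545.6 276.4] {'top': array([552.6, 273.6]), 'side': array([538.3, 278.8])}
tab4_top mask [516.8 300.8] marks [510.7 299.7] {'top': array([515.1, 301.7])}
mask fit [531.7 215.4] 233.29187736898695 0.008030805891970272
marks fit [532.  215.4] 237.8703438213256
lug mask [653.9 198.5] marks [655.1 208.4] {'side': array([659.5, 209.6])}
tab1_top mask [617.8 225.4] marks [617.  232.3] {'top': array([622.7, 218. ]), 'side': array([610. , 237.5])}
tab2_top mask [584.1 250.5] marks [581.5 254.6] {'top': array([574.6, 246.8]), 'side': array([570.1, 265.2])}
tab3_top mask [550.4 275.6] marks [545.9 277. ] {'top': array([556.2, 279.2]), 'side': array([540.8, 270.9])}
tab4_top mask [516.8 300.7] marks [510.3 299.3] {'side': array([529.2, 300.1])}
```

Emit:
{"api": "apply_moves", "payload": {
  "travel": [
    [0, 0, 0],
    [0, 0, 0],
    [0, 0, 0],
    [-0.036, -0.003, 0],
    [-0.036, -0.003, 0],
    [-0.036, -0.003, 0],
    [-0.036, -0.003, 0],
    [-0.036, -0.003, 0],
    [-0.036, -0.003, 0],
    [-0.036, -0.003, 0],
    [-0.036, -0.003, 0],
    [0, 0, 0]
  ],
  "twist": [
    [0, 0, 0.104],
    [0, 0, 0.104],
    [0, 0, 0.104],
    [0, 0, 0],
    [0, 0, 0],
    [0, 0, 0],
    [0, 0, 0],
    [0, 0, 0],
    [0, 0, 0],
    [0, 0, 0],
    [0, 0, 0],
    [0, 0, 0]
  ],
  "claw": [0, 0, 0, 0, 0, 0, 0, 0, 0, 0, 0, 0],
  "newtons": 20
}}

```text
clock: 3.9
tool_pos: [422.5, 389.9, 214.4]
orientation: [179.9, 0.0, 142.6]
force: [-0.4, -0.4, 0.8]
finger_gap: 0.217
```

Emit:
{"api": "apply_moves", "payload": {
  "travel": [
    [-0.036, -0.002, 0],
    [-0.036, -0.002, 0],
    [-0.036, -0.002, 0.01],
    [-0.036, -0.002, 0.02],
    [-0.036, -0.002, 0.02],
    [-0.036, -0.002, 0.02],
    [-0.03, 0, 0.02],
    [0, 0, 0],
    [0, 0, 0]
  ],
  "twist": [
    [0, 0, -0.012],
    [0, 0, 0],
    [0, 0, 0],
    [0, 0, 0],
    [0, 0, 0],
    [0, 0, 0],
    [0, 0, 0],
    [0, 0, 0],
    [0, 0, 0]
  ],
  "claw": [0, 0, 0, 0, 0, 0, 0, 0, 0]
}}

```text
clock: 4.65
tool_pos: [621.8, 225.6, 122.7]
orientation: [179.6, 0.1, 143.2]
force: [0.3, 0.3, -0.6]
finger_gap: 0.004
```

```bash
python3 - <<'E'
from h import *
np.set_printoptions(precision=2,suppress=True)
o=observe(); print(o["tool_pos"],o["orientation"],o["force"],o["finger_gap"],o["clock"])
c=camera("top");s=camera("side")
f=lambda c,b: cv2.resize(c["img"][b[1]:b[3],b[0]:b[2],::-1],(395,295),interpolation=cv2.INTER_CUBIC)
cv2.imwrite("pics/a.png",np.hstack([f(c,(195,130,303,230)),f(s,(265,110,345,190))]))
E
```

```text
[621.76 225.61 122.69] [179.55   0.11 143.23] [ 0.27  0.3  -0.63] 0.004093846145855851 4.65
```

View pics/a.png

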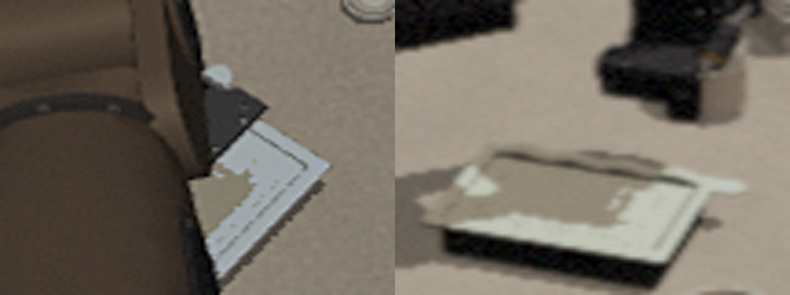

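Emit:
{"api": "apply_moves", "payload": {
  "travel": [
    [0.003, -0.0025, 0.02],
    [0, 0, 0.02],
    [0, 0, 0.011],
    [0, 0, 0],
    [0, 0, 0],
    [0, 0, 0]
  ],
  "twist": [
    [0.006, 0, 0],
    [0, 0, 0],
    [0, 0, 0],
    [0, 0, 0],
    [0, 0, 0],
    [0, 0, 0]
  ],
  "claw": [0, 0, 0, 0, 0, 0]
}}

```text
clock: 5.25
tool_pos: [615.6, 232.7, 77.6]
orientation: [179.5, 0.4, 143.7]
force: [-0.3, -0.3, 0.1]
finger_gap: 0.002
```

```bash
python3 - <<'E'
from h import *
np.set_printoptions(precision=2,suppress=True)
o=observe(); print(o["tool_pos"],o["orientation"],o["force"],o["finger_gap"],o["clock"])
s=camera("side")
T=np.array(s["cam_to_world"])
def proj(p):
    q=T[:3,:3].T@(np.array(p)-T[:3,3]); a=q[:2]/q[2]; a=a*(1+s["k1"]*(a@a)); return np.array([s["fx"]*a[0]+s["cx"],s["fy"]*a[1]+s["cy"]])
l,t,r,b=265,120,345,180;k=10
im=cv2.resize(s["img"][t:b,l:r,::-1],None,fx=k,fy=k,interpolation=cv2.INTER_CUBIC)
m=lambda p:tuple(int(x) for x in (proj(p)-[l,t]+.5)*k)
x=(531.7,215.4,np.radians(233.3)); 
def W(a,b,z): c_,s_=np.cos(x[2]),np.sin(x[2]); return (x[0]+c_*a-s_*b,x[1]+s_*a+c_*b,z)
cv2.polylines(im,[np.array([m(W(a,b,52)) for a,b in ((-67.5,-95),(67.5,-95),(67.5,95),(-67.5,95))])],True,(0,0,255),1)
for b_ in (63,21,-21,-63): cv2.circle(im,m(W(-59.5,b_,58)),4,(0,200,0),1)
cv2.circle(im,m(W(-59.5,108,52)),4,(255,0,0),1)
cv2.circle(im,m(o["tool_pos"]),4,(255,0,255),2)
cv2.imwrite("pics/b.png",im)
E
```

```text
[615.6  232.66  77.58] [179.51   0.4  143.7 ] [-0.32 -0.26  0.14] 0.0019613580137751194 5.25
```

View pics/b.png

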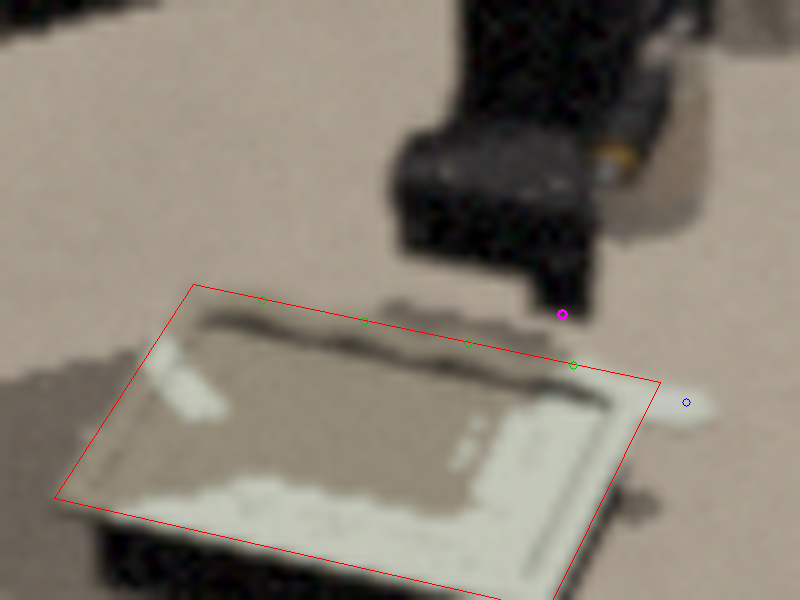

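```bash
python3 - <<'E'
from h import *
np.set_printoptions(precision=2,suppress=True)
for i in range(5):
    o=observe(); print(o["tool_pos"],o["orientation"],o["force"],o["qvel"],o["clock"]); camera("side")
E
```

```text
[615.82 232.7   77.93] [179.48   0.43 143.7 ] [ 0.19 -0.13  0.03] [-0.37 -0.11 -0.11 -0.04 -0.35  0.02] 5.3
[615.96 232.52  77.87] [179.47   0.43 143.68] [ 0.94 -0.08 -0.17] [-0.18  0.17  0.08 -0.1  -0.23 -0.  ] 5.35
[616.   232.31  77.72] [179.48   0.43 143.67] [-0.12  0.01 -0.19] [-0.21  0.26  0.11 -0.03 -0.14 -0.12] 5.4
[616.   232.15  77.52] [179.49   0.42 143.66] [-0.02  0.69 -0.04] [-0.17  0.32  0.2  -0.07 -0.03 -0.08] 5.45
[615.95 232.02  77.33] [179.5    0.41 143.65] [ 0.24 -0.23 -0.59] [-0.17  0.35  0.1  -0.   -0.04  0.04] 5.5
```

Emit:
{"api": "apply_moves", "payload": {
  "travel": [
    [-0.001, -0.001, 0.001],
    [-0.001, -0.001, 0.001],
    [-0.001, -0.001, 0.001],
    [-0.001, -0.001, 0.001],
    [-0.001, 0, 0.001],
    [0, 0, 0.001]
  ],
  "twist": [
    [0.002, 0.002, 0],
    [0.002, 0.002, 0],
    [0.002, 0.002, 0],
    [0.002, 0.001, 0],
    [0, 0, 0],
    [0, 0, 0]
  ],
  "claw": [0, 0, 0, 0, 0, 0]
}}

```text
clock: 6.05
tool_pos: [618.2, 224.6, 71.1]
orientation: [180.0, -0.0, 143.6]
force: [-0.0, 0.1, 0.4]
finger_gap: 0.001
```

Emit:
{"api": "apply_moves", "payload": {
  "travel": [
    [0.0005, 0, 0.001],
    [0, 0, 0.001],
    [0, 0, 0.001],
    [0, 0, 0.001],
    [0, 0, 0.001],
    [0, 0, 0.001],
    [0, 0, 0.001],
    [0, 0, 0.001],
    [0, 0, 0.0005],
    [0, 0, 0.0005]
  ],
  "twist": [
    [0, 0, 0.003],
    [0, 0, 0.003],
    [0, 0, 0],
    [0, 0, 0],
    [0, 0, 0],
    [0, 0, 0],
    [0, 0, 0],
    [0, 0, 0],
    [0, 0, 0],
    [0, 0, 0]
  ],
  "claw": [0, 0, 0, 0, 0, 0, 0, 0, 0, 0]
}}

```text
clock: 6.88
tool_pos: [617.5, 225.1, 60.7]
orientation: [-180.0, -0.0, 143.2]
force: [1.3, -0.5, 0.6]
finger_gap: 0.006
```

Emit:
{"api": "apply_moves", "payload": {
  "travel": [
    [0, 0, 0.0005],
    [0, 0, 0.0005],
    [0, 0, 0.0005],
    [0, 0, 0.0005],
    [0, 0, 0.0005],
    [0, 0, 0.0005],
    [0, 0, 0.0005],
    [0, 0, 0.0005]
  ],
  "twist": [
    [0, 0, 0],
    [0, 0, 0],
    [0, 0, 0],
    [0, 0, 0],
    [0, 0, 0],
    [0, 0, 0],
    [0, 0, 0],
    [0, 0, 0]
  ],
  "claw": [0, 0, 0, 0, 0, 0, 0, 0]
}}

```text
clock: 7.55
tool_pos: [617.6, 225.1, 56.6]
orientation: [-180.0, -0.0, 143.2]
force: [0.1, -0.8, 0.9]
finger_gap: 0.005
```

Emit:
{"api": "apply_moves", "payload": {
  "travel": [
    [0, 0, 0.0005],
    [0, 0, 0.0005],
    [0, 0, 0.0005],
    [0, 0, 0.0005],
    [0, 0, 0.0005],
    [0, 0, 0.0005]
  ],
  "twist": [
    [0, 0, 0],
    [0, 0, 0],
    [0, 0, 0],
    [0, 0, 0],
    [0, 0, 0],
    [0, 0, 0]
  ],
  "claw": [0, 0, 0, 0, 0, 0]
}}

```text
clock: 8.05
tool_pos: [617.6, 225.1, 53.5]
orientation: [-180.0, -0.0, 143.2]
force: [0.3, -0.4, 1.1]
finger_gap: 0.006
```

Emit:
{"api": "apply_moves", "payload": {
  "travel": [
    [0, 0, 0.0005],
    [0, 0, 0.0005],
    [0, 0, 0.0004]
  ],
  "twist": [
    [0, 0, 0],
    [0, 0, 0],
    [0, 0, 0]
  ],
  "claw": [0, 0, 0]
}}

```text
clock: 8.3
tool_pos: [617.6, 225.1, 52.2]
orientation: [180.0, -0.0, 143.2]
force: [-2.2, -1.6, 8.3]
finger_gap: 0.005
```

Emit:
{"api": "apply_moves", "payload": {
  "travel": [
    [0, 0, 0]
  ],
  "twist": [
    [0, 0, 0]
  ],
  "claw": [0]
}}

```text
clock: 8.38
tool_pos: [617.6, 225.1, 52.4]
orientation: [180.0, -0.0, 143.2]
force: [0.3, -0.5, -0.3]
finger_gap: 0.007
```

```bash
python3 - <<'E'
from h import *
np.set_printoptions(precision=2,suppress=True)
for i in range(3):
    o=observe(); print(o["tool_pos"],o["force"],o["ft_torque"],o["clock"]); camera("side")
E
```

```text
[617.64 225.1   52.39] [ 0.35 -0.49 -0.35] [-0.04  0.02  0.01] 8.3833
[617.69 225.11  52.35] [-0.53  0.71  2.16] [-0.06  0.21 -0.05] 8.4333
[617.69 225.09  52.34] [-1.15 -0.1   3.4 ] [-0.1   0.16 -0.02] 8.4833
```

Emit:
{"api": "apply_moves", "payload": {
  "travel": [
    [0.001, 0, 0],
    [0.002, 0, 0],
    [0.002, 0, 0],
    [0.002, 0, 0],
    [0.002, 0, 0],
    [0.002, 0, 0]
  ],
  "twist": [
    [0, 0, 0],
    [0, 0, 0],
    [0, 0, 0],
    [0, 0, 0],
    [0, 0, 0],
    [0, 0, 0]
  ],
  "claw": [0, 0, 0, 0, 0, 0]
}}

```text
clock: 9.03
tool_pos: [609.2, 232.0, 52.3]
orientation: [179.9, 0.1, 143.2]
force: [0.3, -0.1, 1.4]
finger_gap: 0.01
```

Emit:
{"api": "apply_moves", "payload": {
  "travel": [
    [0.002, 0, 0],
    [0.002, 0, 0],
    [0.002, 0, 0],
    [0.002, 0, 0.0001],
    [0.002, 0, 0],
    [0.002, 0, 0],
    [0.002, 0, 0.0001],
    [0.002, 0, 0],
    [0.002, 0, 0]
  ],
  "twist": [
    [0, 0, 0],
    [0, 0, 0],
    [0, 0, 0],
    [0, 0, 0],
    [0, 0, 0],
    [0, 0, 0],
    [0, 0, 0],
    [0, 0, 0],
    [0, 0, 0]
  ],
  "claw": [0, 0, 0, 0, 0, 0, 0, 0, 0]
}}

```text
clock: 9.78
tool_pos: [593.7, 243.9, 52.3]
orientation: [179.9, 0.1, 143.2]
force: [1.2, -0.8, 2.9]
finger_gap: 0.003
```

Emit:
{"api": "apply_moves", "payload": {
  "travel": [
    [0.002, 0, 0],
    [0.002, 0, 0],
    [0.002, 0, 0.0001],
    [0.002, 0, 0],
    [0.002, 0, 0],
    [0.002, 0, 0.0001],
    [0.002, 0, 0],
    [0.002, 0, 0],
    [0.002, 0, 0.0001],
    [0.002, 0, 0],
    [0.002, 0, 0],
    [0.002, 0, 0]
  ],
  "twist": [
    [0, 0, 0],
    [0, 0, 0],
    [0, 0, 0],
    [0, 0, 0],
    [0, 0, 0],
    [0, 0, 0],
    [0, 0, 0],
    [0, 0, 0],
    [0, 0, 0],
    [0, 0, 0],
    [0, 0, 0],
    [0, 0, 0]
  ],
  "claw": [0, 0, 0, 0, 0, 0, 0, 0, 0, 0, 0, 0]
}}

```text
clock: 10.78
tool_pos: [572.6, 259.9, 52.3]
orientation: [179.8, 0.2, 143.2]
force: [2.4, -1.5, 1.4]
finger_gap: 0.004
```

Emit:
{"api": "apply_moves", "payload": {
  "travel": [
    [0.002, 0, 0],
    [0.002, 0, 0],
    [0.002, 0, 0.0001],
    [0.002, 0, 0],
    [0.002, 0, 0],
    [0.002, 0, 0.0001],
    [0.002, 0, 0],
    [0.002, 0, 0],
    [0.002, 0, 0.0001],
    [0.002, 0, 0],
    [0.002, 0, 0],
    [0.002, 0, 0.0001]
  ],
  "twist": [
    [0.001, 0.001, 0],
    [0.001, 0.001, 0],
    [0, 0.001, 0],
    [0, 0, 0],
    [0, 0, 0],
    [0, 0, 0],
    [0, 0, 0],
    [0, 0, 0],
    [0, 0, 0],
    [0, 0, 0],
    [0, 0, 0],
    [0, 0, 0]
  ],
  "claw": [0, 0, 0, 0, 0, 0, 0, 0, 0, 0, 0, 0]
}}

```text
clock: 11.78
tool_pos: [551.8, 275.8, 52.3]
orientation: [179.9, 0.0, 143.2]
force: [2.0, -1.6, 3.4]
finger_gap: 0.003
```

Emit:
{"api": "apply_moves", "payload": {
  "travel": [
    [0.002, -0.0001, 0],
    [0.002, -0.0001, 0],
    [0.002, -0.0001, 0.0001],
    [0.002, -0.0001, 0],
    [0.002, 0, 0],
    [0.002, 0, 0.0001],
    [0.002, 0, 0],
    [0.002, 0, 0],
    [0.002, 0, 0.0001],
    [0.002, 0, 0],
    [0.002, 0, 0],
    [0.002, 0, 0.0001]
  ],
  "twist": [
    [0, 0.001, 0],
    [0, 0, 0],
    [0, 0, 0],
    [0, 0, 0],
    [0, 0.001, 0],
    [0, 0, 0],
    [0, 0, 0],
    [0, 0, 0],
    [0, 0, 0],
    [0, 0, 0],
    [0, 0, 0],
    [0, 0, 0]
  ],
  "claw": [0, 0, 0, 0, 0, 0, 0, 0, 0, 0, 0, 0]
}}

```text
clock: 12.78
tool_pos: [529.9, 291.3, 51.4]
orientation: [179.9, -0.1, 143.2]
force: [1.1, -2.0, 1.7]
finger_gap: 0.005
```

Emit:
{"api": "apply_moves", "payload": {
  "travel": [
    [0, 0, -0.0004],
    [0, 0, -0.0003]
  ],
  "twist": [
    [0, 0, 0],
    [0, 0, 0]
  ],
  "claw": [0, 0]
}}

```text
clock: 12.95
tool_pos: [529.1, 291.6, 51.9]
orientation: [180.0, -0.2, 143.2]
force: [1.5, -0.9, 0.3]
finger_gap: 0.007
```

Emit:
{"api": "apply_moves", "payload": {
  "travel": [
    [0.0005, 0, -0.0003],
    [0.001, 0, -0.0001],
    [0.002, 0, 0],
    [0.002, 0, 0],
    [0.002, 0, 0],
    [0.002, 0, 0],
    [0.002, 0, 0]
  ],
  "twist": [
    [0, -0.001, 0],
    [0, -0.001, 0],
    [0, 0, 0],
    [0, 0, 0],
    [0, 0, 0],
    [0, 0, 0],
    [0, 0, 0]
  ],
  "claw": [0, 0, 0, 0, 0, 0, 0]
}}

```text
clock: 13.53
tool_pos: [518.8, 299.0, 52.3]
orientation: [-180.0, -0.1, 143.2]
force: [0.6, 0.0, 0.9]
finger_gap: 0.002
```

Nearly at the middle of dome 4. I'll finish the slide and press gently against the stop.

Emit:
{"api": "apply_moves", "payload": {
  "travel": [
    [0.002, 0, 0],
    [0.001, 0, 0.0001],
    [0, 0, 0.0002],
    [0, 0, 0.0002]
  ],
  "twist": [
    [0, 0, 0],
    [0, 0, 0],
    [0, 0, 0],
    [0, 0, 0]
  ],
  "claw": [0, 0, 0, 0]
}}

```text
clock: 13.87
tool_pos: [516.0, 301.3, 52.3]
orientation: [180.0, -0.0, 143.3]
force: [0.7, -1.7, 4.3]
finger_gap: 0.005
```

Emit:
{"api": "apply_moves", "payload": {
  "travel": [
    [0, 0, -0.001],
    [0, 0, -0.003],
    [0, 0, -0.01],
    [0, 0, -0.02],
    [0, 0, -0.03],
    [0, 0, -0.03],
    [0, 0, -0.03],
    [0.036, 0, -0.02],
    [0.036, 0, 0],
    [0.036, 0, 0],
    [0.036, 0, 0],
    [0.036, 0, 0]
  ],
  "twist": [
    [0, 0, 0],
    [0, 0, 0],
    [0, 0, 0],
    [0, 0, 0],
    [0, 0, 0],
    [0, 0, 0],
    [0, 0, 0],
    [0, 0, 0],
    [0, 0, 0],
    [0, 0, 0],
    [0, 0, 0],
    [0, 0, 0]
  ],
  "claw": [0, 0, 0, 0, 0, 0, 0, 0, 0, 0, 0, 0]
}}

```text
clock: 14.87
tool_pos: [370.9, 408.8, 209.3]
orientation: [179.9, -0.2, 142.7]
force: [1.9, 0.5, -0.1]
finger_gap: 0.002
```

Emit:
{"api": "apply_moves", "payload": {
  "travel": [
    [0.036, 0, 0],
    [0.036, 0, 0],
    [0.036, 0, 0],
    [0.036, 0, 0],
    [0.02, 0, 0],
    [0, 0, 0],
    [0, 0, 0]
  ],
  "twist": [
    [0, 0, 0],
    [0, 0, 0],
    [0, 0, 0],
    [0, 0, 0],
    [0, 0, 0],
    [0, 0, 0],
    [0, 0, 0]
  ],
  "claw": [0, 0, 0, 0, 0, 0, 0]
}}

```text
clock: 15.45
tool_pos: [226.8, 514.5, 215.9]
orientation: [179.7, -0.3, 143.0]
force: [0.6, 0.5, 0.5]
finger_gap: 0.006
```

```bash
python3 - <<'E'
from fit import *
x=fit()
c=camera("top"); s=camera("side")
f=lambda c,b: cv2.resize(c["img"][b[1]:b[3],b[0]:b[2],::-1],(395,295),interpolation=cv2.INTER_CUBIC)
cv2.imwrite("pics/e.png",np.vstack([np.hstack([f(c,(195,145,303,245)),f(c,(340,135,432,235))]),np.hstack([f(s,(265,140,345,200)),f(s,(310,210,395,275))])]))
# mean height at each dome over several frames
H={n:[] for n in L}
for _ in range(8):
    c=camera("top")
    uv=[(u,v) for v in range(145,245) for u in range(200,295)]
    P=np.array([by_depth(c,p) for p in uv])
    for n in L:
        q=place(x,L[n]); k=(np.hypot(*(P[:,:2]-q).T)<5)&(P[:,2]>40); H[n]+=P[k,2].tolist()
print({n:(round(np.mean(h),2),len(h)) for n,h in H.items()}, observe()["clock"])
E
```

```text
mask fit [531.6 215.3] 233.2963813830475 0.008346350406933729
marks fit [528.1 215.8] 233.4959796955911
lug mask [653.7 198.4] marks [650.3 199.4] {'top': array([649.9, 200. ]), 'side': array([649.1, 221.2])}
tab1_top mask [617.7 225.3] marks [614.2 226.1] {'top': array([610.6, 219.5])}
tab2_top mask [584.  250.4] marks [580.4 251.1] {'top': array([579. , 251.6])}
tab3_top mask [550.3 275.5] marks [546.6 276.1] {'top': array([548.8, 278. ])}
tab4_top mask [516.6 300.6] marks [512.9 301.1] {'top': array([520.9, 294.8])}
{'lug': (np.float64(52.87), 85), 'tab1_top': (np.float64(52.81), 72), 'tab2_top': (np.float64(52.13), 90), 'tab3_top': (np.float64(52.36), 72), 'tab4_top': (np.float64(52.11), 79)} 16.55
```

View pics/e.png

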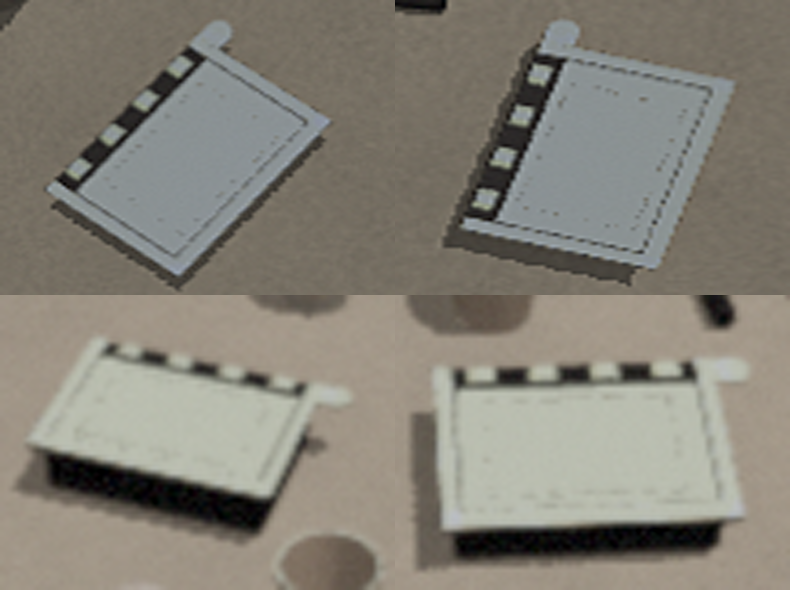

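The left box now looks the same as the shut one, with all four dome tops at about 52 mm. The box has moved only about 0.1 mm, so I'm handing in the job.

```bash
python3 -c "
from rig import *
print(sign_off())"
```

```text
the job is handed in; nothing more can be done
None
```

All four domes on the open box (the left one as seen from above) are pressed flush, in order from the lug end. I lowered the closed fingertip onto dome 1 until it met its stop, slid it along the edge to dome 4, then lifted it clear and moved the arm away. The job was handed in at about 16.6 s.

**Last checks:**
- **Domes:** their measured heights were 52.8, 52.1, 52.4 and 52.1 mm against a target of 52 mm. The reading at the lug, which stands at 52 mm, came out at 52.9, so dome 1's 52.8 is within camera error. In both camera views the row looks the same as on the shut box.
- **Box:** the outline fit before and after agrees to about 0.1 mm and 0.01°, so the box was not shoved.
- **Forces:** the highest reading was 8.3 N, a brief peak when dome 1 reached its stop. Readings were 1–4 N during the slide, but I only read the force at the end of each move, so a short spike in between could have been missed.

**What went less well:**
- **Dip before dome 4:** the fingertip sank to 51.4 mm in the gap between domes 3 and 4. I raised it back to rim height before going on, and the force there stayed under 3 N.
- **Network marks:** the networks' dome and lug marks were often off by 10 mm or more, so I relied on the outline fit from the depth image.
- **Other objects:** I did not measure the rest of the table afterwards; the arm's path kept well clear of it.

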